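# Take the lever off a citrus press with its forked key

### The arm

A 6-joint arm with a two-finger parallel gripper is mounted at the origin on a cart in front of the work surface, level with it; the furniture and walls round the work are solid. World frame = base frame: x ahead of the robot, y to its left, z up, the work surface at z = 0. Lengths are in m, angles in degrees, forces in N, time in s.
With the tool pointing down it reaches from about 0.4 to 0.825 m from the base axis. Payload 7 kg.
Tool frame: the origin (TCP) lies between the finger pads; the fingertips stand 25 mm ahead of it and the grasp point (between the pads) lies 6 mm ahead of it; z points along the fingers, y is the line along which they close (so a half turn about z gives the same grasp; the last joint's range is limited). The gripper opens to 88 mm and grips with 3 to 60 N. Pads are 19 mm wide; open, the fingers measure 130 mm over their backs; the gripper's body (78 mm by 193 mm) begins 47 mm behind the grasp point.
Start: joints at [90.762, 20.546, 0.682, 0, -70.136, -16.507], TCP at [0.183, 0.65, 0.252] pointing down, gripper open.
Joint ranges: [-176.03, 176.03], [-82.01, 121.73], [-58.28, 71.71], [-173.87, 95.51], [-174.79, -0.11], [-173.66, 173.66]. Speed limits (degrees/s): [136.94, 136.94, 172.46, 180, 180, 180].

### API

Orientations are given as [roll, pitch, yaw] about the fixed x, y, z axes, in that order (R = Rz(yaw) Ry(pitch) Rx(roll)).
In Python, from plant import ctrl gives the robot as it stands.
- The arm moves only by the shell command python3 drive.py FILE, which reads ROWS from the file FILE. ROWS is one flat JSON list of numbers that holds 1 to 8 rows one after another, with no inner brackets; each row has 5 numbers: dx, dy, dz in units of 50 mm, then a turn about the tool's z in degrees, then the finger opening in m; each row is the pose to reach, as a shift and turn from the pose commanded when the command began, along the tool's axes at that moment; what a row does not reach only later rows make up. A row lasts 1/8 s, in which the tool goes at most 0.0625 m and 10.7 degrees, less where a joint would pass 70% of its speed; a pose out of reach is approached as far as the arm can. The fingers move at their own pace and stop on an object; the grip force is fixed at half the most. Time passes only in rows, so rows that do not move let the fingers close. It prints the time, the measured TCP pose, the force, the opening and the grip force at its end. Input that does not fit is refused with a message, and nothing moves.
- ctrl.get_obs(): the state, without advancing time (a new reading comes with each control period).
- ctrl.snapshot(name): name is "side" or "top" or "wrist"; returns a dict with "frame" (420x560x3 uint8, red, green, blue), "z_map" (420x560 float32, m along the optical axis (not along the pixel's ray), 0 where there is no reading), "fovy" (degrees; the focal length in pixels is half the picture's height over the tangent of half this angle, whatever the lens; pixels are square), "cx", "cy" (the principal point, pixels), "R" (3x3) and "t" (3): a world point X has camera coordinates R X + t; the wrist camera has in their place "T_tool_cam" (4x4, takes a point from camera to tool coordinates, whose origin is the TCP and whose axes are the flange's). Camera axes: x right, y down, z forward; pixel columns grow to the right and rows downward; lengths in m; the calibration is good to about 2 mm. A picture is of the moment at which its call begins: read the wrist's pose just before it.
- ctrl.close_job(): hands the job in; it is judged then, once.
The state is a dict: "clock": time; "joint_pos": joint angles; "qvel": joint speeds; "tau": joint torques, N m; "tool_pos": TCP position; "orientation": TCP orientation; "force": force on the tool from outside, world axes, zero at the start; "moment": the same for the moment, N m; "opening": finger opening in m; "gripper_force": force on a finger pad.
Only numpy, scipy, OpenCV 4.12 (cv2) and the standard library are available. Lean on these libraries where they do the work, as an engineer would, in place of code of your own. Each camera call takes 0.05 s, during which the arm holds its last target. There are 200 camera calls.

### The job

Take the lever off the citrus press so that it can be washed: with the forked key from its sleeve on the press, straddle the sprung hinge pin between the left cheek and the pin's collar and push the collar outward, feeling for the stop and not forcing the pin, until the lever's heel tips up out of the hinge. Put the key fully back in its sleeve, and lay the lever gently in the steel draining tray, all of it within the tray's rim. Work the pin only with the key, do not push on the press with the gripper, and leave the fruit, the timer and the spice jar where they are.

Things in the scene. Friction and masses are not known exactly. Their poses are not given: they have to be found in the camera images.
- press: Citrus press, fixed: cast aluminium T-shaped foot, 14 mm high (stem 215 x 88, cross-piece 50 x 202 mm under the hinge), with a steel cup (rim 68 mm high, outer radius 42 mm; floor 45 mm high) and a rest post 57 mm high at x = -90 mm, under the handle. Origin: on the worktop under the cup's axis; x from the cup to the hinge, y ('left', outward) to the side of the sprung pin, z up.
- hinge (a point): Hinge centre, on the press at (80, 0, 60) mm; axes as the press; hinge axis along y. Left cheek y = +11 to +16 mm, 26 mm wide, its top 20 mm above the axis. Right cheek y = -11 to -20 mm, a saddle open at the top. The sprung pin runs along the axis from the left through the left cheek into the heel's bore and holds the heel down.
- pin_neck (a point): On the pin's axis at (80, 20, 60) mm of the press, axes as the press: here the bare neck of the pin, 7 mm thick, lies open from above, between the left cheek (outer face 4 mm towards -y) and the pin's collar (4 to 16 mm towards +y). Free below to the foot, 46 mm down. Enter the key's fork here from above, its blade across x.
- pin_collar (a point): Mean place of the inner face of the pin's collar (diameter 19, 4 mm thick), (80, 30, 60) mm on the press, axes as the press. Where it is clamped on the pin varies, unmeasured: the true face is up to 6 mm either way in y. Pushed outward (+y) the pin yields 9 mm from rest, 5 N rising to 9.5 N, then a hard stop; it lets the heel go after 7 to 8 mm. Over 25 N harms it. It springs back.
- lever: Loose steel lever, 0.36 to 0.56 kg: bar 16 mm wide, 14 mm high, x = -80 to +56 mm, mid height 37.5 mm; black handle, diameter 19 to 25, on to x = -136; under the bar a round presser (radius 25) on a flat foot 24 x 36 mm. Origin: centre of the foot's underside; x to the heel, z up. Freed, its heavy handle drops on the rest post: it pitches about 0.2 rad and stays so.
- lever_heel (a point): Bore of the lever's heel (knuckle 20 x 20 x 19 mm), on the lever at (80, 0, 15) mm; at the hinge centre while held, about 16 mm higher once let go (the pin then springs back under it). A trunnion 8 mm thick reaches from it to y = -20 mm, in the right cheek's open saddle.
- lever_end (a point): Front end of the lever's handle, on the lever at (-135, 0, 37.5) mm.
- lever_grip (a point): Place to grasp the lever, on the middle of its bar near the centre of mass, on the lever at (-60, 0, 37.5) mm: 16 mm wide across the lever's y; the cup's rim begins 18 mm behind it.
- key: Loose forked key, 60 g, 108 mm long. Black handle 26 mm (x) by 14 mm (y) from 52 to 108 mm above the tine tips; below it a steel blade 20.6 mm wide (x), 3 mm thick (y), ending in two tines with an open slot 10.6 mm wide (13.5 at the tips), 25 mm deep. Origin: midway between the tine tips, z up to the handle. At the start it stands in its sleeve, axes as the press.
- sleeve (a point): Middle of the floor of the key's black sleeve, on the press at (80, -88, 14) mm; axes as the press. The slot is 25 mm (x) by 8 mm (y), 50 mm deep. Home, the tine tips stand on the floor and the handle begins 2 mm above the mouth.
- tray: Steel draining tray, fixed, 280 mm (x) by 160 mm (y); rim 18 mm high, 5 mm thick; ribbed floor 8 mm high. Origin: centre of its underside, on the worktop; x along its length.
- lemon: Lemon, 83 x 58 x 58 mm, a bystander on the worktop. Origin: its underside.
- lime: Lime, 48 x 44 x 45 mm, a bystander on the worktop. Origin: its underside.
- apple: Green apple, 75 x 74 x 68 mm, a bystander. Origin: its underside.
- timer: Round white kitchen timer, 60 x 60 x 50 mm, a bystander. Origin: its underside.
- spice_jar: Upright spice jar with a black cap, 41 x 41 x 105 mm, a bystander. Origin: its underside.

How it is judged:
By the outcome, as a careful person would: the job done as asked, in the order asked, and still so for the second after the job is handed in, with the robot touching nothing.
It also fails if it takes over 58 s, if anything falls off the work surface, if the arm or the gripper's body presses on something with over 40 N, if the wrist force passes 120 N, or if a joint passes its speed limit or range.

## Working session

There is one attempt and no reset: what is moved stays moved. The work goes in short steps, Python scripts to look and compute and a shell command to move; the robot and the scene stay as the last step left them, time stands still between calls to the robot, and variables do not carry over. Pictures are saved under pics/ and viewed, at most 10 in all, crops included, and the job is handed in when it is done.

```bash
ls; mkdir -p pics
python3 - <<'E'
from plant import ctrl
import cv2,numpy as np
o=ctrl.get_obs();print(o)
for n in("side","top","wrist"):
    s=ctrl.snapshot(n);cv2.imwrite(f"pics/{n}0.png",s["frame"][:,:,::-1]);np.savez(f"pics/{n}0.npz",**s)
    print(n,{k:np.round(v,3).tolist() for k,v in s.items() if k not in("frame","z_map")})
E
```

```text
drive.py
pics
plant.py
{'clock': 0.0, 'joint_pos': array([ 9.07634824e+01,  2.05890926e+01,  6.32982809e-01, -2.23594446e-02,
       -7.01363467e+01, -1.65077210e+01]), 'qvel': array([ 0.04199134, -0.01601326,  0.02977868, -0.06788604,  0.05330292,
        0.01969426]), 'tau': array([ 6.21360687e-04, -5.82716238e+01,  2.93050647e+01,  6.99710146e+00,
        7.03025493e-03, -1.55522353e-04]), 'tool_pos': array([0.18303581, 0.6492249 , 0.25063605]), 'orientation': array([ 1.79905381e+02, -6.12082900e-03, -1.57518479e+01]), 'force': array([-0.35276213, -0.43330312,  0.37163441]), 'moment': array([-0.04815084,  0.01816105,  0.01424492]), 'gripper_force': 0.0, 'opening': 0.08776213229370008}
side {'fovy': 50.917, 'cx': 272.508, 'cy': 208.103, 'R': [[-0.999, 0.034, 0.012], [0.005, 0.455, -0.89], [-0.036, -0.89, -0.455]], 't': [0.493, 0.091, 0.85]}
top {'fovy': 45.997, 'cx': 281.981, 'cy': 219.762, 'R': [[0.022, -1.0, 0.022], [-0.992, -0.024, -0.125], [0.126, -0.019, -0.992]], 't': [-0.104, 0.484, 1.107]}
wrist {'fovy': 66.233, 'cx': 283.096, 'cy': 206.289, 'T_tool_cam': [[0.0, -0.957, -0.29, 0.08], [1.0, 0.0, 0.001, -0.001], [-0.001, -0.29, 0.957, -0.133], [0.0, 0.0, 0.0, 1.0]]}
```
View pics/side0.png

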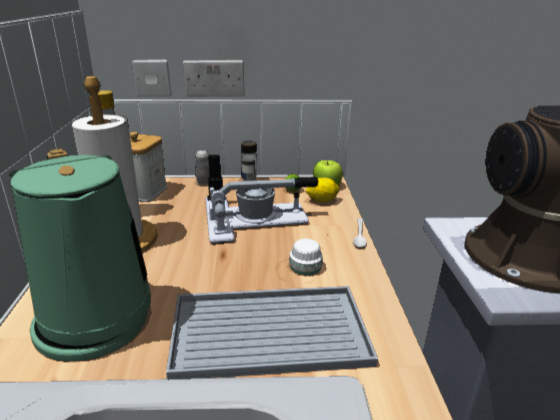

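View pics/top0.png

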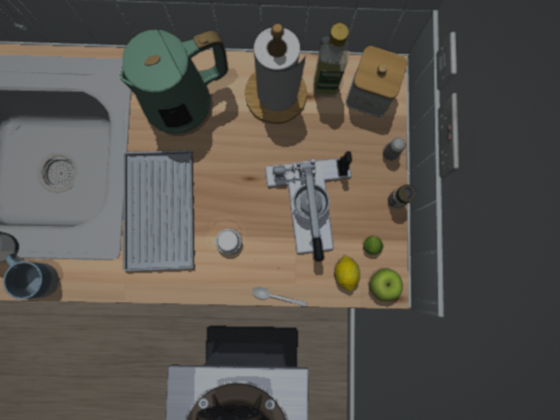

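The side and top views show the press with its x about along world +x: cup at top-view (310,203), hinge near (309,170), key handle at (345,162). The tray is at (160,211), and the timer sits between at (228,241). Next I'll get rough positions.

Create h.py:
```python
import numpy as np,cv2
from scipy.spatial.transform import Rotation as Ro
def Rt(s,o=None):
    "world->cam"
    if "R" in s: return np.array(s["R"]),np.array(s["t"])
    T=np.eye(4);T[:3,:3]=Ro.from_euler('xyz',o["orientation"],degrees=True).as_matrix();T[:3,3]=o["tool_pos"]
    M=np.linalg.inv(T@s["T_tool_cam"]);return M[:3,:3],M[:3,3]
def K(s):
    f=210/np.tan(np.radians(float(s["fovy"]))/2);return np.array([[f,0,float(s["cx"])],[0,f,float(s["cy"])],[0,0,1]])
def tri(views):
    "views: (s,o,(u,v)) -> point by least squares, with ray gap"
    A=np.zeros((3,3));b=np.zeros(3);L=[]
    for s,o,p in views:
        R,t=Rt(s,o);d=R.T@np.linalg.inv(K(s))@[*p,1];d/=np.linalg.norm(d);c=-R.T@t;P=np.eye(3)-np.outer(d,d);A+=P;b+=P@c;L.append((P,c))
    X=np.linalg.solve(A,b);return X,[np.linalg.norm(P@(X-c)) for P,c in L]
def dep(s,p,o=None):
    R,t=Rt(s,o);z=s["z_map"][int(p[1]),int(p[0])];return R.T@(np.linalg.inv(K(s))@[*p,1]*z-t)
def proj(s,X,o=None):
    R,t=Rt(s,o);q=K(s)@(R@np.array(X)+t);return q[:2]/q[2]
def load(n):
    d=np.load(f"pics/{n}.npz",allow_pickle=True);return {k:d[k] for k in d.files if k!="obs"},(d["obs"].item() if "obs" in d.files else None)
def shoot(cam,n):
    from plant import ctrl
    o=ctrl.get_obs();s=ctrl.snapshot(cam);np.savez(f"pics/{n}.npz",obs=o,**s);cv2.imwrite(f"pics/{n}.png",s["frame"][:,:,::-1]);return s,o
def delta(target,yaw,o=None,cmd=None):
    "shift in tool axes from the tool pose (or cmd pos+yaw) to a world target"
    if cmd is None:
        R=Ro.from_euler('xyz',o["orientation"],degrees=True).as_matrix();p=o["tool_pos"];y0=o["orientation"][2]
    else: p,y0=np.array(cmd[:3]),cmd[3];R=Ro.from_euler('xyz',[180,0,y0],degrees=True).as_matrix()
    return np.round(R.T@(np.array(target)-p),4),round(-(yaw-y0),2)
```

Run:
```python
from h import *
s,_=load("top0")
for n,p in dict(cupc=(311,205),hinge=(308,168),key=(345,158),handle_end=(318,252),collar=(280,173),jar=(401,195),roll=(275,50),kettle=(160,60),tray1=(128,157),tray2=(190,157),tray3=(190,266),tray4=(128,266),timer=(229,240),lemon=(347,273)).items(): print(n,dep(s,p).round(3))
```

```text
cupc [ 0.514 -0.154  0.088]
hinge [ 0.599 -0.147  0.076]
key [ 0.614 -0.224  0.118]
handle_end [ 0.41  -0.171  0.093]
collar [ 0.589 -0.085  0.064]
jar [ 0.538 -0.349  0.106]
roll [ 0.792 -0.067  0.246]
kettle [0.764 0.154 0.247]
tray1 [0.631 0.277 0.005]
tray2 [0.633 0.128 0.016]
tray3 [0.376 0.116 0.018]
tray4 [0.373 0.261 0.005]
timer [0.436 0.026 0.045]
lemon [ 0.367 -0.239  0.059]
```

Run:
```python
from h import *
c=[.183,.65,.252,-15.75]
print(delta([.44,.25,.30],7,cmd=c),delta([.55,-.14,.30],7,cmd=c))
```

```text
(array([ 0.3559,  0.3152, -0.048 ]), -22.75) (array([ 0.5677,  0.6607, -0.048 ]), -22.75)
```

The rows are not in the units I measure in: shifts go in units of 50 mm. I convert before sending: 0.661 m is 13.22, 0.568 m is 11.36.

```bash
echo '[7.12, 6.3, -0.96, -22.75, 0.06, 7.12, 6.3, -0.96, -22.75, 0.06, 7.12, 6.3, -0.96, -22.75, 0.06, 7.12, 6.3, -0.96, -22.75, 0.06, 7.12, 6.3, -0.96, -22.75, 0.06, 7.12, 6.3, -0.96, -22.75, 0.06, 7.12, 6.3, -0.96, -22.75, 0.06, 11.36, 13.22, -0.96, -22.75, 0.06]' > m.json && python3 drive.py m.json; python3 -c "
from h import *
from plant import ctrl
o=ctrl.get_obs();print(o['tool_pos'],o['orientation'],delta([.55,-.14,.30],7,o))"
```

```text
clock: 1.15
tool_pos: [0.4383, 0.2223, 0.2963]
orientation: [-180.0, -0.0, 7.0]
force: [0.8, 0.6, -1.0]
opening: 0.0602
gripper_force: 0.0
[0.43827939 0.22226855 0.2963487 ] [-1.79990381e+02 -3.36257944e-02  7.00258750e+00] (array([ 0.0667,  0.3732, -0.0037]), np.float64(0.0))
```

To row units: 0.35 m is 7, 0.066 m is 1.32.

```bash
echo '[1.32, 7, 0, 0, 0.06, 1.32, 7, 0, 0, 0.06, 1.32, 7, 0, 0, 0.06, 1.32, 7, 0, 0, 0.06, 1.32, 7, 0, 0, 0.06, 1.32, 7, 0, 0, 0.06, 1.32, 7, 0, 0, 0.06, 1.32, 7, 0, 0, 0.06]' > m.json && python3 drive.py m.json; python3 -c "
from h import *
s,o=shoot('wrist','w1');print(o['tool_pos'],o['orientation'],o['force'])"
```

```text
clock: 2.15
tool_pos: [0.5451, -0.1155, 0.2957]
orientation: [-180.0, 0.0, 7.0]
force: [-0.6, 0.6, -0.3]
opening: 0.0601
gripper_force: 0.0
[ 0.54511123 -0.11550287  0.29568862] [-1.79985699e+02  4.35740879e-02  6.95604806e+00] [-0.61046953  0.59729265 -0.3354816 ]
```

View pics/w1.png

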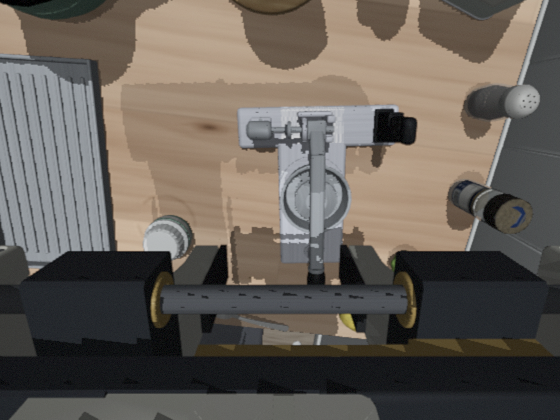

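The wrist view shows the collar and pin at (260-300,130), the heel at (318,125), the key handle at (395,127) and its sleeve mouth. I'll take a closer second view from the side.

To row units: 0.083 m is 1.66, 0.05 m is 1.

```bash
echo '[0.4, 1, 0.6, 0, 0.06, 0.4, 1.66, 1, 0, 0.06, 0.4, 1.66, 1, 0, 0.06, 0.4, 1.66, 1, 0, 0.06]' > m.json && python3 drive.py m.json; python3 -c "
from h import *
s,o=shoot('wrist','w2');print(o['tool_pos'],o['orientation'],o['force'])
s1,o1=load('w1')
a=cv2.resize(s1['frame'][85:165,230:430],None,fx=4,fy=4,interpolation=2);b=s['frame']
np.set_printoptions(suppress=True)
p=[proj(s,X,o) for X in ([.589,-.085,.06],[.614,-.224,.11])];print(p)
u0=int(max(0,min(p[0][0],p[1][0])-40));v0=int(max(0,min(p[0][1],p[1][1])-60));print(u0,v0)
b=cv2.resize(b[v0:v0+95,u0:u0+200],None,fx=4,fy=4,interpolation=2)
im=np.vstack([a,b[:280]])[:,:,::-1];print(im.shape)
cv2.imwrite('pics/c1.png',im)
"
```

```text
clock: 2.7
tool_pos: [0.5756, -0.1944, 0.2466]
orientation: [180.0, -0.0, 7.1]
force: [0.7, -0.1, 0.0]
opening: 0.0601
gripper_force: 0.0
[ 0.575581   -0.1944051   0.24657694] [ 1.79991610e+02 -3.02147277e-02  7.06809784e+00] [ 0.66492117 -0.05990039  0.00790699]
[array([175.98422014, 164.20144933]), array([323.73956767, 164.92120347])]
135 104
(600, 800, 3)
```

View pics/c1.png

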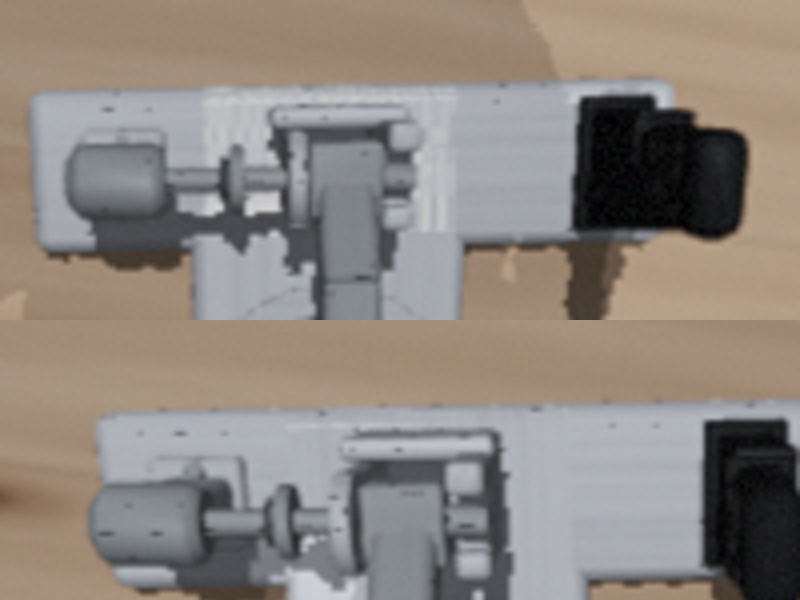

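Crop 1 (×4, origin 230,85) shows the foot's back corners at full-image (238,107.5) and (399,105), the collar's inner face at about (291,129.5) and the cheek face at (302.5,129.5). Crop 2 shows the collar face at (209.5,154). Next I'll fit the press pose and check the key, lever and tray by depth.

```bash
cat > fit.py <<'E'
from h import *
from scipy.optimize import least_squares
np.set_printoptions(suppress=True,precision=4)
V={n:load(n) for n in("w1","w2")}
ob=[("w1",(105,101,14),(237.8,107.5)),("w1",(105,-101,14),(398.8,105)),("w1",(55,101,14),(239.5,147.5)),("w1",(55,-44,14),(345.5,145)),
("w2",(105,101,14),(159,127.2)),("w2",(55,101,14),(163,169.7)),("w2",(55,-44,14),(281.2,168.2)),
("w1",(80,16,60),(302.5,129.5)),("w2",(80,16,60),(217.5,154))]
def W(p,X):
    c,s=np.cos(p[2]),np.sin(p[2]);return np.array([p[0]+c*X[0]-s*X[1],p[1]+s*X[0]+c*X[1],X[2]])
def res(p): return np.concatenate([proj(V[n][0],W(p,np.array(X)/1e3),V[n][1])-q for n,X,q in ob])
r=least_squares(res,[.51,-.15,.12],x_scale=[.01,.01,.1])
P=r.x
if __name__=="__main__":
    print("press",P,np.degrees(P[2]));print(r.fun.reshape(-1,2))
    X,g=tri([(*V["w1"],(291.2,129.5)),(*V["w2"],(209.5,154))]);c,s=np.cos(P[2]),np.sin(P[2]);d=X[:2]-P[:2];print("collar face world",X,"press",d@[c,s],d@[-s,c],g)
    print("keyXY nominal",W(P,(.08,-.088,.122)))
    def cloud(s,o):
        R,t=Rt(s,o);z=s["z_map"];v,u=np.nonzero(z>0);k=K(s)
        q=np.c_[u,v,np.ones(len(u))]@np.linalg.inv(k).T*z[v,u][:,None];return (q-t)@R
    def inpress(C): d=C[:,:2]-P[:2];return np.c_[d@[c,s],d@[-s,c],C[:,2]]*1e3
    for n in V:
        C=inpress(cloud(*V[n]))
        m=(abs(C[:,0]-80)<30)&(abs(C[:,1]+88)<30)&(C[:,2]>115);print(n,"keytop",m.sum(),np.percentile(C[m],[3,50,97],axis=0))
        m=(abs(C[:,0]-80)<40)&(abs(C[:,1]+88)<30)&(abs(C[:,2]-63)<6);print("mouth",m.sum(),np.percentile(C[m],[3,50,97],axis=0) if m.sum() else 0)
        m=(C[:,0]>-70)&(C[:,0]<40)&(abs(C[:,1])<20)&(C[:,2]>80);
        for x in(-50,-30,0,30):
            k=m&(abs(C[:,0]-x)<6)
            if k.sum()>5: print("bar",x,np.percentile(C[k],[5,50,95],axis=0)[:,1:].ravel())
    s,_=load("top0");C=cloud(s,None);m=(C[:,0]>.33)&(C[:,0]<.68)&(C[:,1]>.09)&(C[:,1]<.30)&(abs(C[:,2]-.018)<.004)
    h=cv2.minAreaRect((C[m,:2]*1e3).astype(np.float32));print("tray",m.sum(),h,np.median(C[m,2]))
E
python3 fit.py
```

```text
press [ 0.5283 -0.1591  0.1345] 7.708609475105385
[[-4.3661 -0.7203]
 [-1.0724 -0.4008]
 [-3.8081  0.2981]
 [ 3.9003  1.3257]
 [-5.5864 -1.0014]
 [-4.0308  1.3166]
 [ 4.059   1.439 ]
 [ 2.3352 -0.4627]
 [ 7.2109 -0.3095]]
collar face world [ 0.6031 -0.1174  0.0592] press 0.07970062017839738 0.031212351901086493 [np.float64(5.952785409320739e-05), np.float64(5.952785409310582e-05)]
keyXY nominal [ 0.6194 -0.2355  0.122 ]
w1 keytop 405 [[ 69.5026 -83.7582 116.4898]
 [ 80.7581 -76.9247 120.9036]
 [ 92.3097 -71.7676 122.8508]]
mouth 123 [[ 64.8613 -89.3333  57.5821]
 [ 87.8357 -76.2753  66.72  ]
 [ 96.9267 -73.5492  68.9015]]
bar -50 [-3.9021 86.4125  4.0165 88.8408 10.7706 90.1282]
bar -30 [-4.6698 86.3368  3.3847 88.9642 10.9954 90.4881]
bar 0 [-3.6788 85.3451  4.0034 89.3557 11.2484 90.5514]
bar 30 [ -3.8486  90.0714   6.8404 299.9219  10.9172 341.663 ]
w2 keytop 31760 [[  53.696  -103.9167  240.032 ]
 [  68.4291  -81.5417  311.8049]
 [  81.5207  -60.3228  330.6237]]
mouth 118 [[ 68.5862 -91.0301  57.9885]
 [ 94.7505 -81.1632  64.7231]
 [ 96.9926 -73.7677  68.9173]]
bar -50 [-4.9679 82.0589  1.5085 88.565   9.6861 89.7987]
bar -30 [-4.712  84.2932  2.4237 88.7912  9.7829 89.8943]
bar 0 [-4.5074 86.8195  2.4348 89.296  10.0821 90.5351]
bar 30 [-11.07    87.5763  -3.3826  90.5219   9.711  278.4516]
tray 754 ((506.6902160644531, 197.97366333007812), (279.91107177734375, 159.7425994873047), 3.4597315788269043) 0.017058571593176884
```

```bash
python3 - <<'E'
t=open('fit.py').read()
t=t.replace('("w1",(80,16,60)','("w1",(55,44,14),(278.5,146)),\n("w1",(80,16,60)')
t=t.replace('W(p,np.array(X)/1e3)','W(p,(np.array(X)+[0,p[3] if abs(X[1])==101 else 0,0])/1e3)').replace('[.51,-.15,.12],x_scale=[.01,.01,.1]','[.51,-.15,.12,0],x_scale=[.01,.01,.1,10]')
t=t.replace('(C[:,2]>115)','(abs(C[:,2]-118)<5)')
open('fit.py','w').write(t)
E
python3 fit.py
```

```text
press [ 0.528  -0.1548  0.1384 -9.1564] 7.93222718319591
[[-0.7534 -0.7416]
 [ 2.6051 -1.0951]
 [-0.1706  0.2755]
 [ 0.3727  0.9756]
 [-1.5551 -1.017 ]
 [ 0.012   1.2992]
 [ 0.1176  1.051 ]
 [-1.676   1.1421]
 [-1.7992 -0.6523]
 [ 2.5268 -0.5274]]
collar face world [ 0.6031 -0.1174  0.0592] press 0.07947712793474147 0.026600870106016212 [np.float64(5.952785409320739e-05), np.float64(5.952785409310582e-05)]
keyXY nominal [ 0.6194 -0.2309  0.122 ]
w1 keytop 419 [[ 68.8599 -88.3556 114.3618]
 [ 80.1468 -81.1521 120.8027]
 [ 91.6731 -76.3618 122.6612]]
mouth 123 [[ 64.1835 -94.0044  57.5821]
 [ 87.2034 -80.9301  66.72  ]
 [ 96.2408 -78.1559  68.9015]]
bar -50 [-7.9904 86.4331 -0.9206 88.8538  6.6625 90.128 ]
bar -30 [-8.8598 86.3368 -0.8249 88.945   6.8164 90.4447]
bar 0 [-7.9766 85.4709 -0.3271 89.4328  6.9448 90.5459]
bar 30 [ -8.2661  90.0798   2.407  299.9588   6.5093 341.8865]
w2 keytop 502 [[ 69.0132 -89.289  116.5625]
 [ 81.0677 -82.5068 120.7908]
 [ 91.7085 -76.5062 122.555 ]]
mouth 118 [[ 67.9516 -95.6796  57.9885]
 [ 94.0858 -85.8373  64.7231]
 [ 96.304  -78.3362  68.9173]]
bar -50 [-9.0719 82.0795 -2.5715 88.5694  5.5515 89.7894]
bar -30 [-8.9025 84.055  -1.7761 88.728   5.6888 89.8733]
bar 0 [-8.8225 86.7994 -1.8482 89.2772  5.7194 90.5453]
bar 30 [-15.5529  87.6964  -8.67    90.7475   5.1787 278.757 ]
tray 754 ((506.6902160644531, 197.97366333007812), (279.91107177734375, 159.7425994873047), 3.4597315788269043) 0.017058571593176884
```

Run:
```python
from fit import *
from h import *
P=P.copy()
P[:2]+=1.2e-3*np.array([np.sin(P[2]),-np.cos(P[2])])
im=[]
for n,(u0,v0) in(("w1",(350,75)),("w2",(270,105))):
    s,o=V[n];f=cv2.resize(s['frame'][v0:v0+100,u0:u0+100],None,fx=4,fy=4,interpolation=2)
    f=np.clip((f/255.)**.5*255,0,255).astype(np.uint8).copy()
    for x0,x1,y0,y1,z,c in((67,93,-95,-81,122,(255,0,0)),(67,93,-95,-81,66,(0,255,0)),(67.5,92.5,-92,-84,64,(0,128,255))):
        q=np.array([(proj(s,W(P,np.array(X)/1e3),o)-[u0-.5,v0-.5])*4 for X in((x0,y0,z),(x1,y0,z),(x1,y1,z),(x0,y1,z))])
        cv2.polylines(f,[q.astype(np.int32)],True,c,1)
    im.append(f)
cv2.imwrite('pics/c2.png',np.hstack(im)[:,:,::-1])
```

```text
(no output)
```

View pics/c2.png

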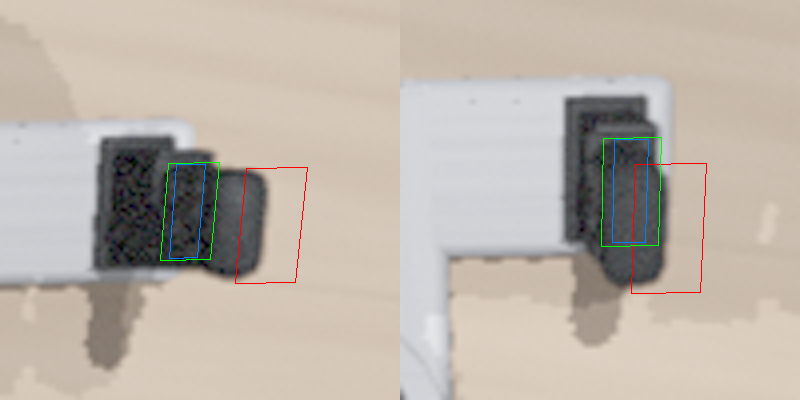

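The overlay shows the real key handle at about (240,222) in the left panel, while the prediction is at (272,225), so it is roughly 8 mm off in y. I'll check against the other cameras.

Run:
```python
from fit import *
from h import *
c,sn=np.cos(P[2]),np.sin(P[2])
def cloud(s,o):
    R,t=Rt(s,o);z=s["z_map"];v,u=np.nonzero(z>0);k=K(s)
    q=np.c_[u,v,np.ones(len(u))]@np.linalg.inv(k).T*z[v,u][:,None];return (q-t)@R
def inp(C): d=C[:,:2]-P[:2];return np.c_[d@[c,sn],d@[-sn,c],C[:,2]]*1e3
for n in("top0","side0","w1","w2"):
    s,o=load(n);C=inp(cloud(s,o))
    for nm,m in dict(keyhi=(abs(C[:,0]-80)<30)&(abs(C[:,1]+85)<30)&(abs(C[:,2]-110)<15),keylo=(abs(C[:,0]-80)<30)&(abs(C[:,1]+85)<30)&(abs(C[:,2]-82)<12),sleeve=(abs(C[:,0]-80)<30)&(abs(C[:,1]+85)<30)&(abs(C[:,2]-40)<20),bar=(C[:,0]>-40)&(C[:,0]<30)&(abs(C[:,1])<20)&(abs(C[:,2]-86)<8),pinhousing=(abs(C[:,0]-80)<30)&(C[:,1]>35)&(C[:,1]<90)&(abs(C[:,2]-62)<20),foot=(C[:,0]>40)&(C[:,0]<120)&(abs(C[:,1])<130)&(abs(C[:,2]-14)<5)).items():
        if m.sum()>5: print(n,nm,m.sum(),np.percentile(C[m],[4,96],axis=0).round(1).ravel(),np.median(C[m],0).round(1))
s1,o1=V["w1"];s2,o2=V["w2"]
for s,o,p in((s1,o1,(374.2,126)),(s2,o2,(311.2,147))):
    R,t=Rt(s,o);d=R.T@np.linalg.inv(K(s))@[*p,1];cc=-R.T@t;print("sleeve left base",inp((cc+d*(.014-cc[2])/d[2])[None]))
```

```text
top0 keyhi 98 [ 66.2 -93.   99.   88.5 -79.9 122.7] [ 75.9 -85.2 119.1]
top0 keylo 31 [ 65.6 -91.8  71.3  85.9 -79.7  92.3] [ 70.2 -81.2  80.6]
top0 sleeve 73 [ 62.  -92.6  20.5  91.  -76.2  58. ] [ 68.8 -79.6  37.4]
top0 bar 244 [-37.3  -7.3  82.   27.2   8.2  92.1] [-5.5  0.7 88.5]
top0 pinhousing 126 [69.2 39.5 60.7 86.2 76.2 71.2] [77.1 61.8 66.6]
top0 foot 1113 [ 46.4 -83.9   9.8 100.1  88.1  17.4] [ 69.2 -15.4  13.4]
side0 keyhi 137 [ 67.1 -86.8  95.7  89.7 -77.9 119.8] [ 78.5 -81.7 109.1]
side0 keylo 118 [ 66.  -85.6  71.4  90.4 -77.7  92.9] [ 77.8 -81.1  82.4]
side0 sleeve 127 [ 63.2 -82.7  31.7  93.9 -77.3  58.7] [ 78.7 -79.7  50.2]
side0 bar 222 [-37.1  -2.9  78.7  26.7  10.5  88.8] [-4.4  7.  85.8]
side0 pinhousing 156 [69.8 40.3 43.3 86.8 79.5 68.9] [78.2 73.9 62.1]
side0 foot 688 [ 42.8 -76.7   9.9 100.9  92.6  17.6] [67.7 36.2 12.4]
w1 keyhi 563 [ 69.  -87.9  99.4  91.6 -76.3 122.6] [ 80.7 -79.6 120. ]
w1 keylo 155 [ 69.  -83.3  72.   92.6 -77.1  93.3] [ 81.3 -78.5  83.8]
w1 sleeve 311 [ 64.8 -85.5  20.3  96.2 -80.4  57.5] [ 81.7 -80.9  40.5]
w1 bar 903 [-36.8  -8.   85.2  27.6   7.   90.7] [-3.6 -0.4 89.3]
w1 pinhousing 540 [71.1 39.1 61.2 88.5 74.3 71. ] [80.  59.7 67.9]
w1 foot 4533 [ 44.8 -81.   11.2 103.   86.3  16.2] [78.4 -6.7 13.9]
w2 keyhi 584 [ 69.6 -89.1 100.7  92.3 -76.5 122.5] [ 81.5 -82.2 120.6]
w2 keylo 57 [ 73.1 -89.9  70.4  92.9 -77.2  93.5] [ 91.9 -81.4  83.5]
w2 sleeve 116 [ 68.2 -93.2  20.2  96.5 -79.5  58.1] [ 92.7 -80.9  33.7]
w2 bar 1126 [-36.7  -8.9  84.4  27.6   6.   90.5] [-3.1 -1.8 89.2]
w2 pinhousing 710 [71.1 38.9 60.1 88.7 72.8 70.6] [80.4 57.6 67.4]
w2 foot 5277 [ 43.9 -86.   10.9 103.2  80.7  17.6] [ 82.8 -25.3  13.8]
sleeve left base [[ 79.1584 -78.4729  14.    ]]
sleeve left base [[ 79.7569 -78.0049  14.    ]]
```

Run:
```python
from fit import *
from h import *
s,_=load("top0");print("mill",dep(s,(397,146)),dep(s,(394,152)))
X,g=tri([(*V["w1"],(296.9,129.5)),(*V["w2"],(213.5,154))]);print("gap mid",X,g)
for n,a,b in(("cheek",(302.5,129.5),(217.5,154)),("key top centre",(350+242/4,75+222/4),(270+(645-400)/4,105+212/4))):
    X,g=tri([(*V["w1"],a),(*V["w2"],b)]);d=X[:2]-P[:2];print(n,X,d@[np.cos(P[2]),np.sin(P[2])],d@[-np.sin(P[2]),np.cos(P[2])],g)
T=W(P,(.0802,-.0838,.108));print("key target",T)
from plant import ctrl
o=ctrl.get_obs();print(o['tool_pos'],o['orientation'][2],delta(T,7.93,o))
```

```text
mill [ 0.6519 -0.3452  0.0887] [ 0.6431 -0.343   0.0701]
gap mid [ 0.6047 -0.1232  0.068 ] [np.float64(0.00039240522095984934), np.float64(0.00039240522095997825)]
cheek [ 0.6061 -0.1286  0.076 ] 0.08093555043219287 0.01511536529586163 [np.float64(0.0006991547785843724), np.float64(0.000699154778584432)]
key top centre [ 0.6198 -0.2296  0.1107] 0.08058320025322975 -0.08679455075908091 [np.float64(0.000878583325928957), np.float64(0.0008785833259285959)]
key target [ 0.619  -0.2267  0.108 ]
[ 0.5757 -0.1943  0.247 ] 7.090009263693811 (array([0.0388, 0.0375, 0.1391]), np.float64(-0.84))
```

```bash
echo '[0.78, 0.77, 1, -0.84, 0.05, 0.78, 0.77, 1.4, -0.84, 0.05, 0.78, 0.77, 2, -0.84, 0.05, 0.78, 0.77, 2.5, -0.84, 0.05, 0.78, 0.77, 2.77, -0.84, 0.05, 0.78, 0.77, 2.77, -0.84, 0.05, 0.78, 0.77, 2.77, -0.84, 0.05]' > m.json && python3 drive.py m.json; python3 -c "
from h import *
s,o=shoot('wrist','w3');print(o['tool_pos'],o['orientation'],o['force'],o['moment'])
f=s['frame'];f=np.clip((f/255.)**.6*255,0,255).astype(np.uint8);cv2.imwrite('pics/w3.png',f[:,:,::-1])"
```

```text
clock: 3.62
tool_pos: [0.6197, -0.2287, 0.1091]
orientation: [180.0, -0.1, 7.9]
force: [-0.3, -0.6, -0.2]
opening: 0.05
gripper_force: 0.0
[ 0.61965913 -0.22867027  0.10910318] [ 1.79957776e+02 -1.14020921e-01  7.88560002e+00] [-0.26375589 -0.59641701 -0.20284646] [-0.07014001 -0.02031401 -0.02346136]
```

View pics/w3.png

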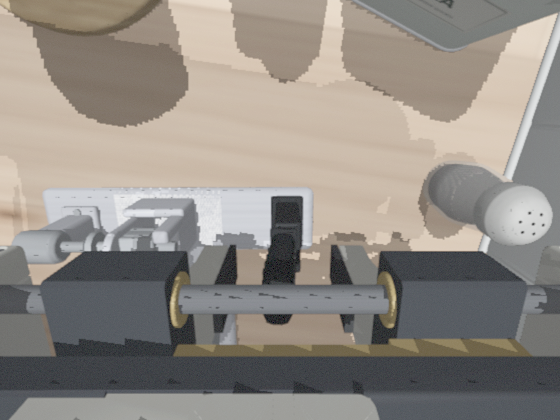

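The key handle at (283,270) sits midway between the pads (about 237 and 331). I'll close the gripper.

```bash
echo '[0, 0, 0, 0, 0.005, 0, 0, 0, 0, 0.005, 0, 0, 0, 0, 0.005, 0, 0, 0, 0, 0.005, 0, 0, 0, 0, 0.005]' > m.json && python3 drive.py m.json
```

```text
clock: 4.3
tool_pos: [0.6188, -0.229, 0.1076]
orientation: [180.0, 0.0, 7.8]
force: [0.2, 0.0, 0.5]
opening: 0.0139
gripper_force: 30.0
```

```bash
echo '[0, 0, -0.4, 0, 0.005, 0, 0, -1, 0, 0.005, 0, 0, -1.6, 0, 0.005, 0, 0, -1.6, 0, 0.005]' > m.json && python3 drive.py m.json; python3 -c "
from h import *
s,o=shoot('side','s1');print(o['tool_pos'],o['orientation'],o['force'],o['moment'],o['opening'])"
```

```text
clock: 4.8
tool_pos: [0.6202, -0.2291, 0.1904]
orientation: [179.9, -0.3, 7.9]
force: [1.0, -0.1, -0.7]
opening: 0.014
gripper_force: 30.0
[ 0.6201914  -0.22914235  0.1904246 ] [179.91693791  -0.26077956   7.85966072] [ 0.97519644 -0.10939104 -0.73015455] [-0.04669273 -0.02925859  0.04583776] 0.014013872459756268
```

To row units: -0.107 m is -2.14, -0.05 m is -1.

```bash
echo '[0, 0, -0.3, 0, 0.005, -0.02, -1, -0.3, 0, 0.005, -0.02, -2.14, -0.3, 0, 0.005, -0.02, -2.14, -0.3, 0, 0.005, -0.02, -2.14, -0.1, 0, 0.005, -0.02, -2.14, 0.1, 0, 0.005, -0.02, -2.14, 0.1, 0, 0.005]' > m.json && python3 drive.py m.json; python3 -c "
from h import *
from fit import P,W
s,o=shoot('wrist','w4');print(o['tool_pos'],o['orientation'],o['force'])
t,ot=shoot('side','s2');r,_=shoot('top','t2')
for n,q,oo in(('w',s,o),('s',t,None),('t',r,None)): print(n,proj(q,[.6037,-.1234,.06],oo))
q=proj(t,[.6037,-.1234,.08]).astype(int)
a=cv2.resize(t['frame'][q[1]-50:q[1]+50,q[0]-66:q[0]+67],(399*2//2,300),interpolation=2)
q=proj(r,[.6037,-.1234,.08]).astype(int)
b=cv2.resize(r['frame'][q[1]-50:q[1]+50,q[0]-66:q[0]+67],(399,300),interpolation=2)
c=cv2.resize(s['frame'][150:350,60:459],None,fx=2,fy=2)[:300]
im=np.vstack([np.hstack([a,b]),c]);im=np.clip((im/255.)**.6*255,0,255).astype(np.uint8);cv2.imwrite('pics/c3.png',im[:,:,::-1])
print(q,im.shape)"
```

```text
clock: 5.72
tool_pos: [0.6023, -0.1239, 0.1808]
orientation: [-180.0, 0.2, 7.8]
force: [-0.8, -0.7, -1.0]
opening: 0.0139
gripper_force: 30.0
[ 0.6023 -0.1239  0.1808] [-179.9817    0.1765    7.7547] [-0.8476 -0.679  -1.02  ]
w [282.9168 207.3955]
s [217.3767 200.4405]
t [297.0032 167.4309]
[297 165] (600, 798, 3)
```

View pics/c3.png

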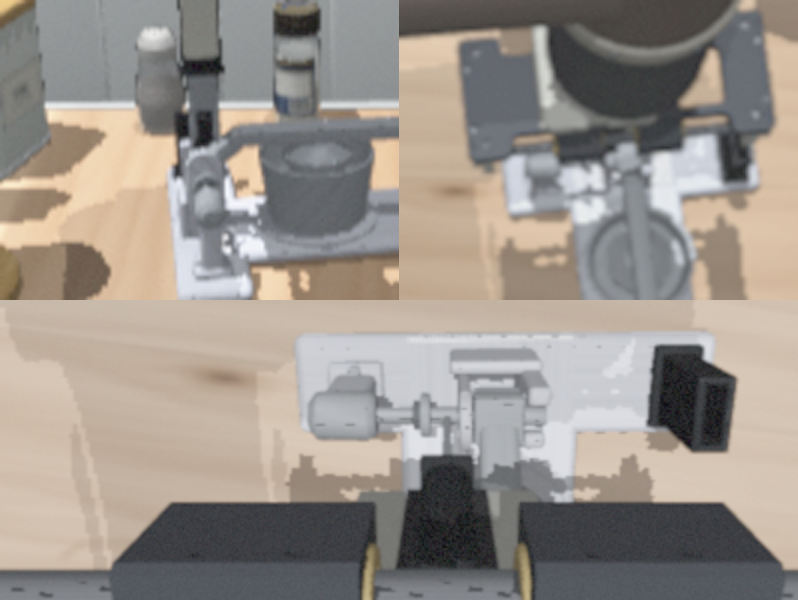

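The wrist strip shows the blade tip at crop (447,430) centred between the collar's inner face (431) and the cheek (458), with the pin axis at row 415 (v≈207.5) as predicted. I'll average the pose and then lower.

The rows are not in the units I measure in: shifts go in units of 50 mm. I convert before sending: 0.02 m is 0.4, 0.001 m is 0.02.

```bash
echo '[0.02, 0, 0.4, 0, 0.005, 0.02, 0, 0.4, 0, 0.005, 0.02, 0, 0.4, 0, 0.005]' > m.json && python3 drive.py m.json; python3 -c "
from h import *
from plant import ctrl
s,o=load('w4')
R,t=Rt(s,o)
for p,z in(((415.5,206.5),.064),((282.3,207.5),.063)):
    d=R.T@np.linalg.inv(K(s))@[*p,1];c=-R.T@t;print(c+d*(z-c[2])/d[2])
L=[]
for i in range(6):
    ctrl.snapshot('wrist');q=ctrl.get_obs();L.append([*q['tool_pos'],q['orientation'][2],*q['force']])
print(np.round(L,4),np.mean(L,0).round(4))"
```

```text
clock: 6.25
tool_pos: [0.6045, -0.1231, 0.1633]
orientation: [180.0, -0.0, 7.8]
force: [0.2, -0.8, -0.0]
opening: 0.0135
gripper_force: 30.0
[ 0.6202158  -0.22974888  0.064     ]
[ 0.60446731 -0.12278588  0.063     ]
[[ 0.6047 -0.123   0.1635  7.8488 -0.4614 -0.9588 -0.2364]
 [ 0.6046 -0.1229  0.1635  7.8502  0.269   0.8038 -1.1674]
 [ 0.6046 -0.1229  0.1634  7.8515 -0.2056  0.6011  0.4779]
 [ 0.6045 -0.1229  0.1633  7.85    0.6292  0.5773 -0.3114]
 [ 0.6044 -0.1228  0.1632  7.8451  0.7425  0.1629 -0.5231]
 [ 0.6044 -0.1228  0.1631  7.8492  0.0737 -0.6703  0.6019]] [ 0.6045 -0.1229  0.1633  7.8491  0.1746  0.086  -0.1931]
```

To row units: -0.0005 m is -0.01, 0.012 m is 0.24.

```bash
echo '[-0.01, 0, 0.16, 0, 0.005, -0.01, 0, 0.24, 0, 0.005, -0.01, 0, 0.24, 0, 0.005]' > m.json && python3 drive.py m.json; echo '[0, 0, 0.12, 0, 0.005, 0, 0, 0.24, 0, 0.005, 0, 0, 0.24, 0, 0.005]' > m.json && python3 drive.py m.json
```

```text
clock: 6.92
tool_pos: [0.6033, -0.1229, 0.1499]
orientation: [-180.0, 0.1, 7.8]
force: [0.4, 1.0, -0.2]
opening: 0.0137
gripper_force: 30.0
clock: 7.3
tool_pos: [0.6032, -0.123, 0.1378]
orientation: [-180.0, 0.1, 7.8]
force: [0.9, -0.4, -0.1]
opening: 0.0135
gripper_force: 30.0
```

```bash
echo '[0, -0.04, 0, 0, 0.005, 0, -0.04, 0, 0, 0.005]' > m.json && python3 drive.py m.json; echo '[0, -0.04, 0, 0, 0.005, 0, -0.04, 0, 0, 0.005]' > m.json && python3 drive.py m.json;echo '[0, -0.02, 0, 0, 0.005, 0, -0.02, 0, 0, 0.005]' > m.json && python3 drive.py m.json
```

```text
clock: 7.55
tool_pos: [0.6036, -0.1208, 0.1388]
orientation: [180.0, -0.0, 7.9]
force: [-0.2, -0.2, -0.8]
opening: 0.0137
gripper_force: 30.0
clock: 7.8
tool_pos: [0.6032, -0.1188, 0.1387]
orientation: [180.0, -0.0, 7.9]
force: [-0.2, 0.1, -0.2]
opening: 0.0136
gripper_force: 30.0
clock: 8.05
tool_pos: [0.6031, -0.1182, 0.1387]
orientation: [180.0, -0.0, 7.9]
force: [0.9, -2.4, -1.2]
opening: 0.0137
gripper_force: 30.0
```

```bash
for i in 1 2; do echo '[0, -0.02, 0, 0, 0.005, 0, -0.04, 0, 0, 0.005, 0, -0.04, 0, 0, 0.005]' > m.json && python3 drive.py m.json | egrep 'tool|force: \['; done
```

```text
tool_pos: [0.6029, -0.1168, 0.1387]
force: [1.8, -5.1, -1.7]
tool_pos: [0.6026, -0.115, 0.1387]
force: [1.2, -6.2, -2.3]
```

To row units: -0.0015 m is -0.03, -0.001 m is -0.02.

```bash
echo '[0, -0.02, 0, 0, 0.005, 0, -0.03, 0, 0, 0.005, 0, -0.03, 0, 0, 0.005]' > m.json && python3 drive.py m.json | egrep 'tool|force: \['
```

```text
tool_pos: [0.6024, -0.1137, 0.1387]
force: [1.2, -7.3, -2.3]
```

```bash
for i in 1 2; do echo '[0, -0.02, 0, 0, 0.005, 0, -0.03, 0, 0, 0.005, 0, -0.03, 0, 0, 0.005]' > m.json && python3 drive.py m.json | egrep 'tool|force: \['; done;  echo '[0, -0.01, 0, 0, 0.005, 0, -0.014, 0, 0, 0.005, 0, -0.014, 0, 0, 0.005]' > m.json && python3 drive.py m.json | egrep 'tool|force: \['; python3 -c "
from h import *
s,o=shoot('wrist','w5');print(o['force'],o['moment'])
s2,o2=shoot('side','s3');a,_=load('side0')
im=np.vstack([np.hstack([cv2.resize(f[150:250,170:303],(399,300),interpolation=2) for f in(a['frame'],s2['frame'])]),cv2.resize(s['frame'][150:300,60:459],None,fx=2,fy=2)])
im=np.clip((im/255.)**.6*255,0,255).astype(np.uint8);cv2.imwrite('pics/c4.png',im[:,:,::-1])"
```

```text
tool_pos: [0.6022, -0.1123, 0.1387]
force: [2.8, -8.5, -2.2]
tool_pos: [0.602, -0.111, 0.1387]
force: [2.0, -9.4, -2.4]
tool_pos: [0.6019, -0.1102, 0.1387]
force: [2.5, -9.2, -3.1]
[ 2.54354413 -9.22715422 -3.12213422] [-3.72343108 -0.82165266  0.01859843]
```

View pics/c4.png

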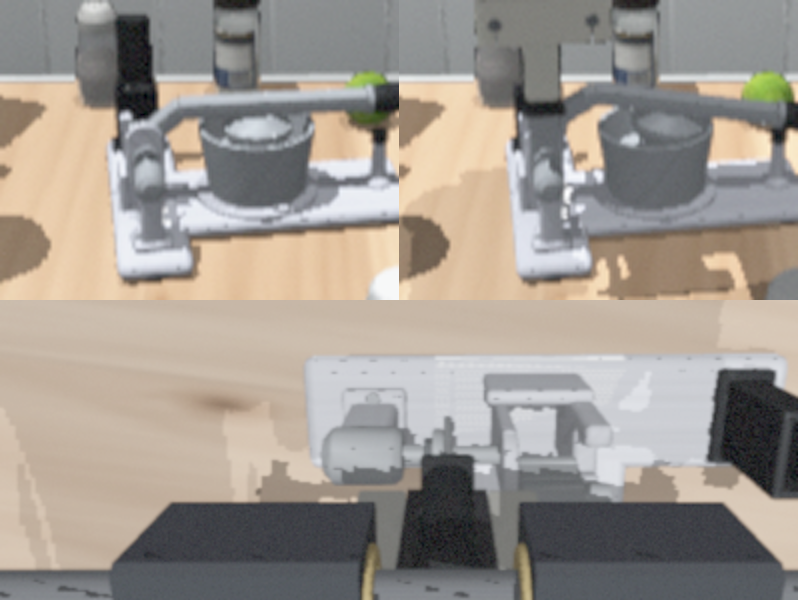

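The side crops show the lever's handle has dropped and the heel has tipped up. The wrist strip shows the hinge saddle empty. Now I'll ease back, lift out and return the key.

```bash
echo '[0, 0.06, 0, 0, 0.005, 0, 0.12, 0, 0, 0.005, 0, 0.18, 0, 0, 0.005, 0, 0.23, 0, 0, 0.005, 0, 0.23, 0, 0, 0.005]' > m.json && python3 drive.py m.json; echo '[0, 0, -0.3, 0, 0.005, 0, 0, -0.8, 0, 0.005, 0, 0, -1.6, 0, 0.005, 0, 0, -2, 0, 0.005, 0, 0, -2, 0, 0.005, 0, 0, -2, 0, 0.005]' > m.json && python3 drive.py m.json; python3 -c "
from h import *
from plant import ctrl
L=[]
for i in range(3):
    q=ctrl.get_obs();L.append([*q['tool_pos'],q['orientation'][2],*q['force'],*q['moment']]);ctrl.snapshot('wrist')
L=np.mean(L,0);print(L.round(4));o=q;print(delta([.6193,-.2290,.2],7.85,o))"
```

```text
clock: 11.02
tool_pos: [0.6033, -0.1201, 0.1385]
orientation: [-180.0, 0.0, 7.8]
force: [-0.0, 0.3, -0.8]
opening: 0.0137
gripper_force: 30.0
clock: 11.78
tool_pos: [0.6029, -0.12, 0.2383]
orientation: [-180.0, 0.0, 7.8]
force: [-0.0, 0.6, -0.9]
opening: 0.0134
gripper_force: 30.0
[ 6.0280e-01 -1.2010e-01  2.3790e-01  7.8451e+00 -1.4470e-01  1.7300e-01
 -7.2050e-01 -1.2800e-02  1.0000e-03  2.0900e-02]
(array([0.0016, 0.1101, 0.0376]), np.float64(-0.0))
```

```bash
echo '[0.03, 1, 0, 0, 0.005, 0.03, 2.202, 0, 0, 0.005, 0.03, 2.202, 0.8, 0, 0.005, 0.03, 2.202, 1.4, 0, 0.005, 0.03, 2.202, 1.4, 0, 0.005, 0.03, 2.202, 1.4, 0, 0.005]' > m.json && python3 drive.py m.json; python3 -c "
from h import *
from plant import ctrl
L=[]
for i in range(4):
    q=ctrl.get_obs();L.append([*q['tool_pos'],q['orientation'][2],*q['force'],*q['moment']]);ctrl.snapshot('wrist')
L=np.mean(L,0);print(L.round(4));print(delta([.6193,-.2290,.108],7.85,q))"
```

```text
clock: 12.68
tool_pos: [0.6204, -0.2292, 0.1695]
orientation: [180.0, -0.0, 7.9]
force: [1.1, -0.1, 0.2]
opening: 0.0141
gripper_force: 30.0
[ 0.6207 -0.2291  0.17    7.881   0.1942 -0.059  -0.3596 -0.0644 -0.0499
 -0.0228]
(array([-0.0015, -0.0002,  0.0623]), np.float64(0.03))
```

```bash
echo '[-0.024, 0, 0.16, 0, 0.005, -0.024, 0, 0.32, 0, 0.005, -0.024, 0, 0.4, 0, 0.005, -0.024, 0, 0.4, 0, 0.005]' > m.json && python3 drive.py m.json; echo '[0, 0, 0.2, 0, 0.005, 0, 0, 0.4, 0, 0.005, 0, 0, 0.56, 0, 0.005, 0, 0, 0.56, 0, 0.005]' > m.json && python3 drive.py m.json
```

```text
clock: 13.38
tool_pos: [0.6184, -0.2293, 0.1479]
orientation: [-180.0, 0.1, 7.8]
force: [-0.1, -0.2, -1.3]
opening: 0.0139
gripper_force: 30.0
clock: 13.88
tool_pos: [0.6181, -0.2293, 0.1195]
orientation: [-180.0, 0.1, 7.8]
force: [-0.5, -0.5, -0.6]
opening: 0.0137
gripper_force: 30.0
```

To row units: 0.0115 m is 0.23, 0.01 m is 0.2.

```bash
echo '[0, 0, 0.12, 0, 0.005, 0, 0, 0.2, 0, 0.005, 0, 0, 0.23, 0, 0.005, 0, 0, 0.23, 0, 0.005]' > m.json && python3 drive.py m.json
```

```text
clock: 14.38
tool_pos: [0.6186, -0.2293, 0.109]
orientation: [180.0, 0.0, 7.8]
force: [-0.0, -0.5, -0.6]
opening: 0.0139
gripper_force: 30.0
```

To row units: 0.0025 m is 0.05, 0.0015 m is 0.03.

```bash
echo '[0, 0, 0.03, 0, 0.005, 0, 0, 0.03, 0, 0.005, 0, 0, 0.05, 0, 0.005, 0, 0, 0.05, 0, 0.005]' > m.json && python3 drive.py m.json
```

```text
clock: 14.88
tool_pos: [0.6188, -0.2293, 0.1074]
orientation: [180.0, -0.0, 7.9]
force: [-1.4, -0.1, 4.1]
opening: 0.0138
gripper_force: 30.0
```

To row units: -0.15 m is -3, -0.12 m is -2.4.

```bash
echo '[0, 0, 0, 0, 0.02, 0, 0, 0, 0, 0.04, 0, 0, 0, 0, 0.05, 0, 0, -0.4, 0, 0.05, 0, 0, -1.2, 0, 0.05, 0, 0, -2.4, 0, 0.05, 0, 0, -3, 0, 0.05, 0, 0, -3, 0, 0.05]' > m.json && python3 drive.py m.json; echo '[-1, -0.8, 0, 0, 0.05, -2, -1.3, 0, 0, 0.05, -2.4, -1.3, 0, 0, 0.05, -2.4, -1.3, 0, 0, 0.05, -2.4, -1.3, 0, 0, 0.05]' > m.json && python3 drive.py m.json
python3 - <<'E'
from fit import *
from h import *
s,o=shoot('wrist','w6');t,_=shoot('top','t6')
print(o['tool_pos'],o['orientation'])
c,sn=np.cos(P[2]),np.sin(P[2])
def cloud(s,o):
    R,t=Rt(s,o);z=s["z_map"];v,u=np.nonzero(z>0);k=K(s)
    q=np.c_[u,v,np.ones(len(u))]@np.linalg.inv(k).T*z[v,u][:,None];return (q-t)@R
for S,O in((s,o),(t,None)):
    C=cloud(S,O);d=C[:,:2]-P[:2];C=np.c_[d@[c,sn],d@[-sn,c],C[:,2]]*1e3
    m=(abs(C[:,0]-80)<30)&(abs(C[:,1]+85)<25)&(abs(C[:,2]-118)<9);print("key",m.sum(),np.percentile(C[m],[3,50,97],axis=0) if m.sum() else 0)
    for x in range(-130,90,15):
        m=(abs(C[:,0]-x)<5)&(abs(C[:,1])<22)&(C[:,2]>66)&(C[:,2]<130)
        if m.sum()>5: print(x,m.sum(),np.percentile(C[m],[5,50,95],axis=0)[:,1:].ravel().round(1))
f=np.clip((s['frame']/255.)**.6*255,0,255).astype(np.uint8);cv2.imwrite('pics/w6.png',f[:,:,::-1])
E
```

```text
clock: 15.88
tool_pos: [0.6199, -0.2296, 0.26]
orientation: [179.9, -0.3, 7.9]
force: [1.2, -0.3, -0.9]
opening: 0.0501
gripper_force: 0.0
clock: 16.5
tool_pos: [0.4917, -0.1815, 0.2563]
orientation: [180.0, -0.0, 7.8]
force: [0.5, -0.2, 0.3]
opening: 0.05
gripper_force: 0.0
[ 0.4917 -0.1815  0.2563] [179.9927  -0.0019   7.8279]
key 744 [[  67.4598 -101.5859  109.6535]
 [  79.0851  -93.8178  120.3142]
 [  90.6623  -88.5119  122.685 ]]
-130 145 [-12.1  66.8  -2.7  70.8   6.4  72.7]
-115 135 [-11.5  68.4  -3.1  73.3   6.1  75.5]
-100 174 [-12.   68.9  -2.8  75.5   7.7  77.4]
-85 154 [-10.1  70.3  -2.5  76.4   6.   78.2]
-70 136 [-9.2 75.4 -2.  79.2  5.2 80.5]
-55 143 [-9.2 80.3 -2.2 82.2  5.5 83.8]
-40 240 [-16.3  67.2  -1.8  84.2  14.6  86.7]
-25 301 [-17.3  67.1  -2.2  86.5  14.7  89.4]
-10 445 [-19.4  71.7  -1.1  78.1  19.5  92.4]
5 452 [-19.5  72.4  -2.2  77.5  17.6  95.1]
20 211 [-8.1 93.8 -1.  97.   6.4 98.4]
35 353 [-18.6  67.   -0.9  99.1  18.5 101.2]
50 226 [ -7.7  92.2  -0.9  97.3   6.6 100.5]
65 326 [-15.2  74.1  -1.3  87.3  11.6  91.5]
80 244 [-9.7 77.   3.4 87.  14.7 89.1]
key 0 0
-130 41 [-9.4 67.   0.  70.5  8.4 73.3]
-115 40 [-8.8 69.1  0.7 72.7  8.6 76. ]
-100 43 [-10.2  67.7   0.7  74.    9.1  79.1]
-85 38 [-7.8 71.6 -0.7 75.7  7.5 79.1]
-70 35 [-7.  72.8 -0.2 78.2  6.9 82.6]
-55 19 [-6.  79.5  0.5 81.6  7.2 85.2]
```

View pics/w6.png

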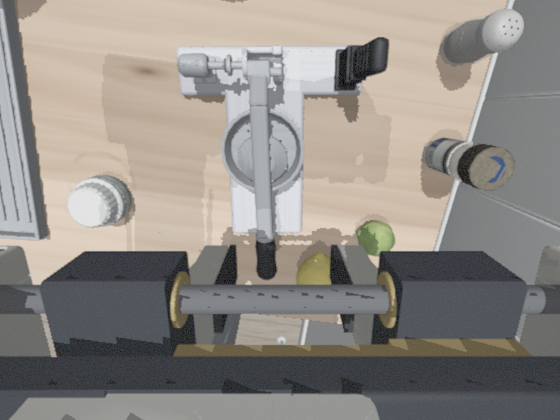

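The lever lies pitched along (255,70)–(266,270), and the key handle stands in its sleeve at (370,57) with its top back at 122 mm. Next, grasp the lever.

```bash
echo '[-0.448, -0.384, 0.8, -0.8, 0.05, -0.448, -0.384, 1.6, -0.8, 0.05, -0.448, -0.384, 2.4, -0.8, 0.05, -0.448, -0.384, 3, -0.8, 0.05, -0.448, -0.384, 3.2, -0.8, 0.05, -0.448, -0.384, 3.2, -0.8, 0.05, -0.448, -0.384, 3.2, -0.8, 0.05]' > m.json && python3 drive.py m.json; python3 -c "
from h import *
from plant import ctrl
o=ctrl.get_obs();print(o['tool_pos'],delta([.4669,-.1655,.079],8.6,o))"
```

```text
clock: 17.48
tool_pos: [0.4671, -0.1654, 0.0976]
orientation: [180.0, -0.1, 8.7]
force: [0.1, -0.2, 0.0]
opening: 0.0503
gripper_force: 0.0
[ 0.46709779 -0.16536959  0.09760361] (array([-0.0002,  0.0001,  0.0186]), np.float64(0.05))
```

To row units: 0.0185 m is 0.37, 0.01 m is 0.2.

```bash
echo '[0, 0, 0.2, 0, 0.05, 0, 0, 0.37, 0, 0.05, 0, 0, 0.37, 0, 0.03, 0, 0, 0.37, 0, 0.024, 0, 0, 0.37, 0, 0.018, 0, 0, 0.37, 0, 0.005, 0, 0, 0.37, 0, 0.005, 0, 0, 0.37, 0, 0.005]' > m.json && python3 drive.py m.json
```

```text
clock: 18.48
tool_pos: [0.4661, -0.1654, 0.0782]
orientation: [180.0, -0.0, 8.6]
force: [0.0, -0.6, 2.0]
opening: 0.0158
gripper_force: 30.0
```

Gripped at 15.8 mm, which matches the bar. I'll lift straight up, slowly at first.

To row units: -0.1 m is -2, -0.09 m is -1.8.

```bash
echo '[0, 0, -0.12, 0, 0.005, 0, 0, -0.3, 0, 0.005, 0, 0, -0.6, 0, 0.005, 0, 0, -1, 0, 0.005, 0, 0, -1.4, 0, 0.005, 0, 0, -1.8, 0, 0.005, 0, 0, -2, 0, 0.005, 0, 0, -2, 0, 0.005]' > m.json && python3 drive.py m.json
python3 - <<'E'
from h import *
np.set_printoptions(suppress=True,precision=4)
s,o=shoot('side','s7');t,_=shoot('top','t7')
print(o['tool_pos'],o['orientation'],o['force'],o['moment'],o['opening'])
R=Ro.from_euler('xyz',o['orientation'],degrees=True).as_matrix()
z=s["z_map"];v,u=np.nonzero(z>0);Rr,tt=Rt(s);q=(np.c_[u,v,np.ones(len(u))]@np.linalg.inv(K(s)).T*z[v,u][:,None]-tt)@Rr
L=(q-o['tool_pos'])@R*1e3   # tool coordinates, z down
for x in range(-90,160,15):
    m=(abs(L[:,0]-x)<5)&(abs(L[:,1])<22)&(L[:,2]>-30)&(L[:,2]<75)
    if m.sum()>3: print(x,m.sum(),np.percentile(L[m],[5,50,95],axis=0)[:,1:].ravel().round(1))
E
```

```text
clock: 19.48
tool_pos: [0.4662, -0.1652, 0.1786]
orientation: [-180.0, -0.1, 8.6]
force: [-0.7, -0.3, -5.1]
opening: 0.0157
gripper_force: 30.0
[ 0.4662 -0.1652  0.1786] [-179.9987   -0.0735    8.6387] [-0.6713 -0.314  -5.0925] [-0.0235  0.0142  0.0212] 0.01569604930587036
-75 48 [-13.3   8.2 -10.6  15.7  -3.8  27.7]
-60 47 [-13.1   6.6 -10.2  14.8  -2.6  24.2]
-45 52 [-13.9   3.7 -10.   10.2  -2.6  23.9]
-30 48 [-12.2   2.3  -8.8   8.7   0.6  18.4]
-15 16 [-10.2   1.1  -8.9   6.2  -2.9  13.5]
0 5 [-21.5   8.5 -21.2  18.5 -20.3  22.9]
15 65 [-21.2  -9.9  -9.1   0.2  18.5  20.1]
30 54 [-13.4  -7.6  -9.1   0.3   0.   17.2]
45 84 [-21.3 -10.5 -10.9   3.4  -2.3  27.7]
60 96 [-21.2 -13.  -13.4   2.2  -2.8  29.3]
75 82 [-16.7 -15.7  -8.9   3.    0.7  15.6]
90 42 [-10.6 -19.2  -8.6 -14.4  -0.7  -6.9]
105 46 [-10.1 -20.8  -7.9 -15.6   1.2  -7.7]
120 49 [-11.6 -15.   -8.8  -8.3   1.3   0.6]
135 56 [-12.4  -7.8  -9.6   1.4   5.6  10.6]
```

To row units: 0.0578 m is 1.156, -0.345 m is -6.9.

```bash
echo '[0.06, -0.4, 0, 0, 0.005, 0.2, -1.2, 0, 0, 0.005, 0.36, -2.2, 0, 1, 0.005, 0.52, -3.2, 0, 2, 0.005, 0.68, -4.2, 0, 3, 0.005, 0.84, -5.2, 0, 4, 0.005, 1, -6.2, 0, 5, 0.005, 1.156, -6.9, 0, 5.1, 0.005]' > m.json && python3 drive.py m.json; echo '[0.02, -0.22, 0, 0, 0.005, 0.02, -0.22, 0, 0, 0.005, 0.02, -0.22, 0, 0, 0.005]' > m.json && python3 drive.py m.json; python3 -c "
from h import *
from plant import ctrl
o=ctrl.get_obs();print(o['tool_pos'],delta([.4698,.1957,.06],3.5,o),o['opening'])"
```

```text
clock: 20.58
tool_pos: [0.4707, 0.1863, 0.1771]
orientation: [180.0, 0.1, 3.6]
force: [0.9, -0.3, -5.8]
opening: 0.0163
gripper_force: 30.0
clock: 20.95
tool_pos: [0.4713, 0.1945, 0.1775]
orientation: [180.0, 0.1, 3.5]
force: [0.5, 0.3, -4.7]
opening: 0.0161
gripper_force: 30.0
[0.47127376 0.19449345 0.17753433] (array([-0.0013, -0.0014,  0.1175]), np.float64(0.01)) 0.016073674112812887
```

Lower to just above the floor, then feel for contact.

To row units: 0.12 m is 2.4, 0.11 m is 2.2.

```bash
echo '[-0.02, -0.02, 0.6, 0, 0.005, -0.02, -0.02, 1.2, 0, 0.005, -0.02, -0.02, 1.8, 0, 0.005, -0.02, -0.02, 2.2, 0, 0.005, -0.02, -0.02, 2.4, 0, 0.005, -0.02, -0.02, 2.4, 0, 0.005, -0.02, -0.02, 2.4, 0, 0.005]' > m.json && python3 drive.py m.json; for i in 1 2; do echo '[0, 0, 0.06, 0, 0.005, 0, 0, 0.08, 0, 0.005, 0, 0, 0.08, 0, 0.005]' > m.json && python3 drive.py m.json | egrep 'tool|force: \[|open'; done
```

```text
clock: 21.82
tool_pos: [0.4712, 0.1966, 0.059]
orientation: [-180.0, -0.1, 3.5]
force: [1.0, 0.4, -5.0]
opening: 0.0158
gripper_force: 30.0
tool_pos: [0.4706, 0.1965, 0.0542]
force: [-0.4, -0.0, -4.5]
opening: 0.0157
tool_pos: [0.4706, 0.1964, 0.0499]
force: [0.1, -0.5, -4.8]
opening: 0.0158
```

```bash
for i in 1 2 3; do echo '[0, 0, 0.02, 0, 0.005, 0, 0, 0.04, 0, 0.005, 0, 0, 0.04, 0, 0.005]' > m.json && python3 drive.py m.json | egrep 'tool|force: \[|open'; done
```

```text
tool_pos: [0.4706, 0.1964, 0.048]
force: [-0.5, -0.1, -5.0]
opening: 0.0159
tool_pos: [0.4706, 0.1964, 0.046]
force: [0.1, -0.0, -4.3]
opening: 0.0159
tool_pos: [0.4706, 0.1964, 0.044]
force: [-0.0, -0.5, -4.8]
opening: 0.0156
```

```bash
for i in 1 2 3; do echo '[0, 0, 0.014, 0, 0.005, 0, 0, 0.03, 0, 0.005, 0, 0, 0.03, 0, 0.005]' > m.json && python3 drive.py m.json | egrep 'tool|force: \[|open'; done
```

```text
tool_pos: [0.4706, 0.1964, 0.0425]
force: [0.1, 0.6, -4.6]
opening: 0.0156
tool_pos: [0.4706, 0.1965, 0.0412]
force: [-1.4, 0.2, -2.7]
opening: 0.016
tool_pos: [0.4705, 0.1965, 0.04]
force: [-4.6, -0.1, 5.9]
opening: 0.016
```

```bash
echo '[0, 0, -0.018, 0, 0.005, 0, 0, -0.018, 0, 0.005, 0, 0, -0.018, 0, 0.017, 0, 0, -0.018, 0, 0.02, 0, 0, -0.018, 0, 0.03, 0, 0, -0.018, 0, 0.04, 0, 0, -0.018, 0, 0.04]' > m.json && python3 drive.py m.json; echo '[0, 0, -0.2, 0, 0.04, 0, 0, -0.8, 0, 0.04, 0, 0, -1.8, 0, 0.04, 0, 0, -3, 0, 0.04, -0.6, 0, -4, 0, 0.04, -1.2, 0, -4, 0, 0.04, -1.2, 0, -4, 0, 0.04]' > m.json && python3 drive.py m.json; python3 -c "
from h import *
s,o=shoot('wrist','w8');t,_=shoot('top','t8')
im=np.hstack([cv2.resize(s['frame'][:,100:500],(400,420)),cv2.resize(t['frame'][120:330,100:300],(400,420),interpolation=2)])
cv2.imwrite('pics/c8.png',np.clip((im/255.)**.6*255,0,255).astype(np.uint8)[:,:,::-1])"
```

```text
clock: 25.7
tool_pos: [0.4707, 0.1965, 0.0405]
orientation: [-180.0, -0.0, 3.5]
force: [-1.4, 0.0, 0.2]
opening: 0.0389
gripper_force: 0.0
clock: 26.58
tool_pos: [0.4094, 0.1925, 0.2422]
orientation: [-179.8, -0.1, 3.6]
force: [0.9, -0.1, 0.4]
opening: 0.04
gripper_force: 0.0
```

View pics/c8.png

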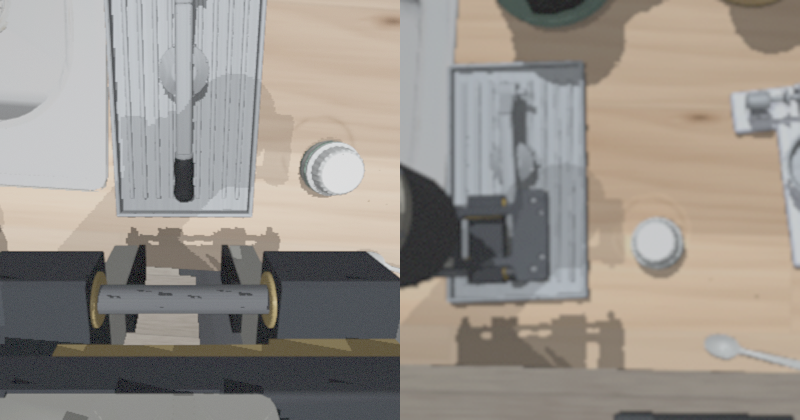

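The lever lies in the tray: handle end at left-panel (183,200) inside the rim at 213, heel at right-panel (520,88) inside the rim at about 68. Handing in.

```bash
python3 -c "
from plant import ctrl
print(ctrl.close_job())"
```

```text
the job is handed in; nothing more can be done
None
```

The lever is off the press and lying inside the tray's rim, the key is fully back in its sleeve, and the job was handed in at about 27 s; push on the collar stayed under 10 N, and no bystander was touched.

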